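Walk a stuck casting-frame board back to its stops

TASK

The sliding cross board of the casting bed is stuck on its rails with dried plaster. Take the wooden mallet from its cork mat and, with light taps or gentle presses of the mallet alone, alternating between the board's left and right ends so that it neither binds nor gets forced, walk it away from the cast plaster tile until both ends are fully home against the two rubber-faced stops. Then stand the mallet upright, head down, back on the cork mat and leave everything else where it is.

Things in the scene. Friction and masses are not known exactly. Their poses are not given: they have to be found in the camera images.
- bed: Casting bed screwed to the table. Origin at table height on its centre line; x along the rails, the way the board must go, y left, z up. Base 136 mm wide, x -130 to +90 mm. Rails at y = +-60 mm, 14 mm wide, top 30 mm above the table; front board at x -124 mm, 38 mm high; rubber-faced steel stops on the rails, near faces at x = +30 mm, 48 mm high. Bare table beside it (|y| > 68 mm).
- board: Stuck plywood cross board over both rails: 18 mm thick (x), 270 long (y), 14 to 52 mm above the table. Origin at table height in its near face, over the left rail, 60 mm left of its middle; x far, y left. Each end slides on its own under about 7 N, the other end acting as pivot. It binds when turned too far from square (0.006 to 0.03 rad, differs by side and day); then, or pressed in the middle, it needs 18 N. Over 15 N damages it.
- tap_left (a point): Point on the near face of the board, 105 mm left of its middle, 30 mm from its left end, 33 mm above the table. Starts within 2 mm of x = 0 of the bed; fully home, against the stops, at x = +12 mm of the bed (within 3 mm counts). Stays where it is left.
- tap_right (a point): Point on the near face of the board, 105 mm right of its middle, 30 mm from its right end, 33 mm above the table. Starts within 2 mm of x = 0 of the bed; fully home, against the stops, at x = +12 mm of the bed (within 3 mm counts). Stays where it is left.
- mallet: Small wooden joiner's mallet (0.18 to 0.37 kg) standing on its head, handle straight up. Origin: centre of the underside of the head. Head 90 mm long along its x (square striking faces 46 x 46 mm at x = +-45 mm), 46 mm wide (y), 46 mm high. Handle on the centre line, 20 mm (x) by 26 mm (y), from 46 up to 130 mm above the origin.
- mat: Round cork mat fixed to the table, 130 mm in diameter, 4 mm thick; origin at the centre of its underside. The mallet stands on it.
- turntable: Blue-topped banding wheel, 150 mm in diameter, 62 mm high, fixed, with a cup on it. Origin under its centre. Not used.
- cast: Plaster tile 85 x 84 x 22 mm lying loose on the bed between its front board and the cross board. Origin: centre of its underside. Leave alone.
- cup: Terracotta cup, 68 mm wide, 70 mm high, on the turntable; origin at its foot. Leave alone.
- bowl: Blue bowl, 120 mm wide, 55 mm high, on the table; origin at its foot. Leave alone.
- jar: White jar with lid, 70 mm wide, 100 mm high; origin at its foot. Leave alone.
- brush: Brush 200 mm long lying along its x, about 20 mm high; origin under its middle. Leave alone.
- turner: Metal-bowled spoon 200 mm long lying along its x, about 20 mm high; origin under its middle. Leave alone.
- rib: Flat wooden throwing rib 90 x 45 x 7 mm; origin under its centre. Leave alone.
There are look-alikes about, which are no part of the job. There is more than one size of the mallet; the one meant has the size given above.

How it is judged:
By the outcome, as a careful person would: the job done as asked, in the order asked, and still so for the second after the job is handed in, with the robot touching nothing.
It also fails if it takes over 72 s, if anything falls off the work surface, if the arm or the gripper's body presses on something with over 40 N, if the wrist force passes 120 N, or if a joint passes its speed limit or range.

ROBOT

A 7-joint arm with a two-finger parallel gripper is mounted at the origin on the work surface. World frame = base frame: x ahead of the robot, y to its left, z up, the work surface at z = 0. Lengths are in mm, angles in rad, forces in N, time in s.
With the tool pointing down it reaches from about 400 to 875 mm from the base axis. Payload 4.4 kg.
Tool frame: the origin (TCP) lies midway between the tips of the shut fingers; the grasp point (between the pads) lies 19 mm behind it; z points along the fingers, y is the direction in which the jaws open and shut (so a half turn about z gives the same grasp; the last joint's range is limited). The gripper opens to 85 mm and grips with 20 to 120 N. Pads are 22 mm wide; open, the fingers measure 114 mm over their backs; the gripper's body (76 mm by 85 mm) begins 54 mm behind the grasp point. The pads swing forward as they close: fully open they stand 13 mm farther back than shut.
Start: joints at [1.196, 0.628, 0.038, 1.517, -0.027, 0.996, -0.02], TCP at [197.574, -619.26, 210.213] pointing down, gripper open.
Joint ranges: [-3.06, 3.06], [-0.37, 2.12], [-1.25, 1.32], [0.18, 2.47], [-1.1, 4.24], [0.23, 1.98], [-2.94, 2.94]. Speed limits (rad/s): [2.57, 2.57, 3.14, 3.14, 3.14, 3.14, 3.14].

INTERFACE

Orientations are given as [roll, pitch, yaw] about the fixed x, y, z axes, in that order (R = Rz(yaw) Ry(pitch) Rx(roll)).
In Python, from cell import * gives the robot as it stands. The module is installed in compiled form; this text tells all that it offers.
- The arm moves only by the tool move_arm, never from a script. Its argument "series" is a list of rows, each a list of 2 entries, a list of its own where there are three numbers: the shift along the tool's x, y, z in m, then the turn about the tool's z in rad. In form: [[[x, y, z], yaw], ...]. A call has 1 to 5 rows; each row is the pose to reach, as a shift and turn from the pose measured when the call began, along the tool's axes at that moment; what a row does not reach only later rows make up. A row lasts 1/8 s, in which the tool goes at most 62.5 mm and 10.7 degrees, less where a joint would pass 70% of its speed; a pose out of reach is approached as far as the arm can. A call with a gripper value outside its range is refused whole. "claw" is the opening, from 0 (shut) to 1 (fully open), set as the call begins (left out, the last holds). The fingers move at their own pace and stop on an object; the grip force is fixed at half the most. Time passes only in rows, so rows that repeat a pose let the fingers close. It gives the time, the measured TCP pose, the force and the opening at its end, in the units of the state.
- read_state(): the state, without advancing time (a new reading comes with each control period).
- get_image(name): name is "scene" or "top" or "wrist"; returns the picture (420x560x3 uint8, blue, green, red); there is no depth.
- camera_model(name): a dict with "fov_y" (degrees; the focal length in pixels is half the picture's height over the tangent of half this angle, whatever the lens; pixels are square), "cx", "cy" (the principal point, pixels), "k1" (the pictures are not rectified: a ray, as slopes to the right and down, at radius r is drawn at 1 + k1 r^2 times it, then the intrinsics apply), "pose" (4x4, takes a point from camera to world coordinates); the wrist camera has in their place "tool_from_camera" (4x4, takes a point from camera to tool coordinates, whose origin is the TCP and whose axes are the flange's). Camera axes: x right, y down, z forward; pixel columns grow to the right and rows downward; lengths in mm; the calibration is good to about 2 mm. A picture is of the moment at which its call begins: read the wrist's pose just before it. camera_model takes no time and is no camera call.
- finish_job(): hands the job in, once; it reports no verdict.
The state is a dict: "clock": time; "qpos": joint angles; "qd": joint speeds; "tau": joint torques, N m; "eef_pos": TCP position; "tool_rot": TCP orientation; "force": force on the tool from outside, world axes, zero at the start; "torque": the same for the moment, N m; "width": finger opening in mm.
Only numpy, scipy, OpenCV 4.12 (cv2) and the standard library are available. Lean on these libraries where they do the work, as an engineer would, in place of code of your own. Each camera call takes 0.05 s, during which the arm holds its last target. There are 200 camera calls.

## Working session

There is one attempt and no reset: what is moved stays moved. The work goes in short steps, Python scripts to look and compute and a tool call to move; the robot and the scene stay as the last step left them, time stands still between calls to the robot, and variables do not carry over. Pictures are saved under pics/ and viewed, about 8 in all and at most 12, crops included, and the job is handed in when it is done.

Besides the shell and the picture viewer there is one more tool, called as a command line: name --argument value ..., lists and objects as JSON in quotes. move_arm: Moves the arm, as the interface text tells. Its arguments: {"type":"object","properties":{"series":{"type":"array"},"claw":{"type":"number"}},"required":["series"]}

```bash
mkdir -p pics
cat > h.py <<'E'
from cell import *
import numpy as np, cv2, json
from scipy.spatial.transform import Rotation as Ro
def tool_T(s):
    T=np.eye(4); T[:3,:3]=Ro.from_euler('xyz',s['tool_rot']).as_matrix(); T[:3,3]=s['eef_pos']; return T
def cam(name,s=None):
    m=camera_model(name); P=np.array(m['pose']) if 'pose' in m else tool_T(s or read_state())@np.array(m['tool_from_camera'])
    return m,P
def ray(mp,uv):
    m,P=mp; f=210/np.tan(np.radians(m['fov_y'])/2); d=np.array([(uv[0]-m['cx'])/f,(uv[1]-m['cy'])/f]); u=d.copy()
    for _ in range(30): u=d/(1+m['k1']*(u@u))
    v=P[:3,:3]@np.array([u[0],u[1],1]); return P[:3,3],v/np.linalg.norm(v)
def at_z(mp,uv,z):
    o,v=ray(mp,uv); return o+v*(z-o[2])/v[2]
def tri(obs):
    A=np.zeros((3,3));b=np.zeros(3)
    for mp,uv in obs:
        o,v=ray(mp,uv);M=np.eye(3)-np.outer(v,v);A+=M;b+=M@o
    return np.linalg.solve(A,b)
def proj(mp,p):
    m,P=mp; q=np.linalg.inv(P)@np.append(p,1); f=210/np.tan(np.radians(m['fov_y'])/2); u=q[:2]/q[2]; u=u*(1+m['k1']*(u@u)); return f*u+[m['cx'],m['cy']]
E
python3 - <<'E'
from h import *
np.set_printoptions(precision=3,suppress=True)
s=read_state();print(s)
for n in ("scene","top"):
    cv2.imwrite(f'pics/{n}0.png',get_image(n)); print(n,camera_model(n))
print(camera_model('wrist'))
E
```

```text
{'clock': 0.0, 'qpos': array([ 1.196,  0.629,  0.038,  1.518, -0.027,  0.996, -0.02 ]), 'qd': array([ 0.001, -0.   , -0.002,  0.   ,  0.   ,  0.   , -0.   ]), 'tau': array([  0.001, -56.342,   1.226, -19.345,   0.011,   0.011,  -0.   ]), 'eef_pos': array([ 197.377, -618.61 ,  209.298]), 'tool_rot': array([-3.14 ,  0.   ,  0.309]), 'force': array([-0.106, -0.464,  0.587]), 'torque': array([0.025, 0.005, 0.021]), 'width': 85.28671238554085}
scene {'fov_y': 56.142509960389994, 'cx': 278.91743389945503, 'cy': 210.45422481730034, 'k1': -0.034440364009834065, 'pose': array([[  -0.062,    0.754,   -0.654, 1223.161],
       [   0.998,    0.056,   -0.031,   29.702],
       [   0.013,   -0.654,   -0.756,  855.36 ],
       [   0.   ,    0.   ,    0.   ,    1.   ]])}
top {'fov_y': 46.94426085369754, 'cx': 285.6933842808549, 'cy': 217.27295917166506, 'k1': -0.012954372197383518, 'pose': array([[   0.017,   -0.991,    0.134,  312.907],
       [  -1.   ,   -0.019,   -0.015,   -3.132],
       [   0.018,   -0.133,   -0.991, 1772.919],
       [   0.   ,    0.   ,    0.   ,    1.   ]])}
{'fov_y': 62.668998884437705, 'cx': 277.1727319892726, 'cy': 208.11491807527258, 'k1': -0.08270829766562089, 'tool_from_camera': array([[  -0.   ,   -0.96 ,   -0.281,   70.38 ],
       [   1.   ,    0.   ,   -0.   ,    0.125],
       [   0.   ,   -0.281,    0.96 , -162.85 ],
       [   0.   ,    0.   ,    0.   ,    1.   ]])}
```

View pics/top0.png

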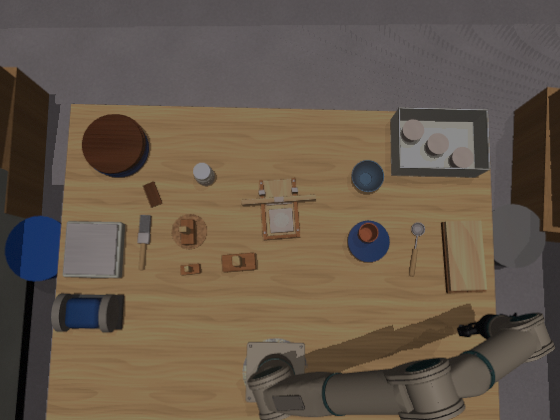

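View pics/scene0.png

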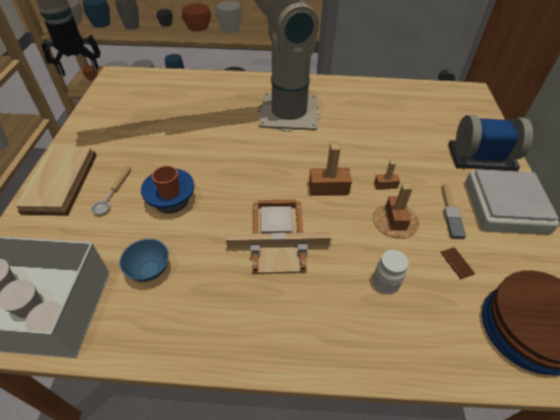

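Three mallets could be mistaken for each other. In the top view they are A on the round mat (187,232), B larger (238,262) and C smaller (190,269). A stands on the cork mat, so I'll check its size. The board runs from (242,200) to (315,200) in the top view, the stops are near (262,188) and (294,188), and the tile is on the robot side.

Run:
```python
from h import *
np.set_printoptions(precision=1,suppress=True)
t=cam('top');s=cam('scene')
print('A top',tri([(t,(183,231)),(s,(404,187))]),'B',tri([(t,(237,261)),(s,(333,146))]),'C',tri([(t,(187,269)),(s,(391,163))]))
print('mat',at_z(t,(190,231),4),at_z(s,(396,220),4))
print('board L',tri([(t,(242,201)),(s,(329,238))]),'R',tri([(t,(315,200)),(s,(228,238))]))
for n in [((262,190)),(294,190)]: print('stop',at_z(t,n,48))
print('cup',at_z(t,(368,233),130),'bowl',at_z(t,(367,177),50),'jar',at_z(t,(202,173),100))
a=cv2.imread('pics/top0.png')[160:300,130:330];b=cv2.imread('pics/scene0.png')[130:290,220:440]
cv2.imwrite('pics/c1.png',np.vstack([cv2.resize(a,(700,300),interpolation=2)[:, :],cv2.resize(b,(700,300),interpolation=2)]))
cur=read_state()
print(cur['eef_pos'],cur['tool_rot'])
R=tool_T(cur)[:3,:3];print(R.T)
```

```text
A top [481.8 322.6 120. ] B [381.  132.6 161.9] C [353.6 310.5  87.7]
mat [494.1 319.8   4. ] [498.3 327.1   4. ]
board L [603.3 130.8  40.5] R [ 613.9 -133.3   29. ]
stop [643.9  58.1  48. ]
stop [646.2 -57.9  48. ]
cup [ 485.9 -311.1  130. ] bowl [ 699.6 -323.6   50. ] jar [690.5 269.  100. ]
[ 197.4 -618.7  209.4] [-3.1  0.   0.3]
[[ 1.   0.3 -0. ]
 [ 0.3 -1.  -0. ]
 [-0.   0.  -1. ]]
```

move_arm --series '[[[0.045, -0.042, -0.02], -0.18], [[0.09, -0.084, -0.03], -0.36], [[0.134, -0.125, -0.04], -0.54], [[0.179, -0.167, -0.045], -0.72], [[0.223, -0.208, -0.05], -0.9]]' --claw 1

```text
clock: 0.72
eef_pos: [347.4, -350.8, 259.9]
tool_rot: [-3.141, -0.001, 1.215]
force: [1.1, 0.3, 0.2]
width: 85.7
```

View pics/c1.png

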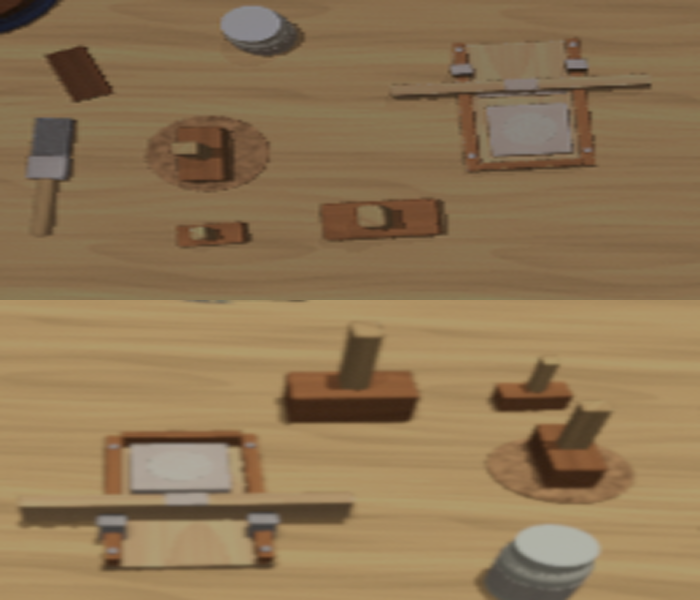

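The crop shows A (the medium mallet) on the mat with its head along roughly world x. B is clearly larger and C smaller. I choose A and continue to a viewpoint over the bed.

move_arm --series '[[[0.052, 0.008, -0.015], -0.09], [[0.105, 0.016, -0.03], -0.18], [[0.16, 0.024, -0.04], -0.27], [[0.21, 0.032, -0.05], -0.36], [[0.265, 0.041, -0.06], -0.36]]'

```text
clock: 1.35
eef_pos: [478.4, -115.7, 320.4]
tool_rot: [-3.141, -0.001, 1.575]
force: [0.8, -0.8, -0.5]
width: 85.4
```

move_arm --series '[[[0.055, 0.022, -0.01], 0], [[0.105, 0.055, -0.01], 0], [[0.135, 0.09, -0.01], 0], [[0.135, 0.12, -0.01], 0], [[0.135, 0.12, -0.01], 0]]'

```text
clock: 1.98
eef_pos: [599.0, 20.0, 329.1]
tool_rot: [-3.14, -0.002, 1.575]
force: [-0.7, -0.4, 0.2]
width: 85.2
```

Run:
```python
from h import *
s=read_state();im=get_image('wrist');cv2.imwrite('pics/w1.png',im);json.dump({k:np.array(s[k]).tolist() for k in('eef_pos','tool_rot')},open('pics/w1.json','w'))
print(s['eef_pos'],s['tool_rot'],s['qpos'],s['clock'])
cv2.imwrite('pics/w1b.png',cv2.resize(im,(800,600),interpolation=2))
```

```text
[598.96242294  20.04898411 329.10316022] [-3.13955854e+00 -1.50267231e-03  1.57510638e+00] [ 0.20556453  0.4803005  -0.45657938  1.48440381  0.21593619  1.22899178
 -0.27469925] 1.975
```

View pics/w1b.png

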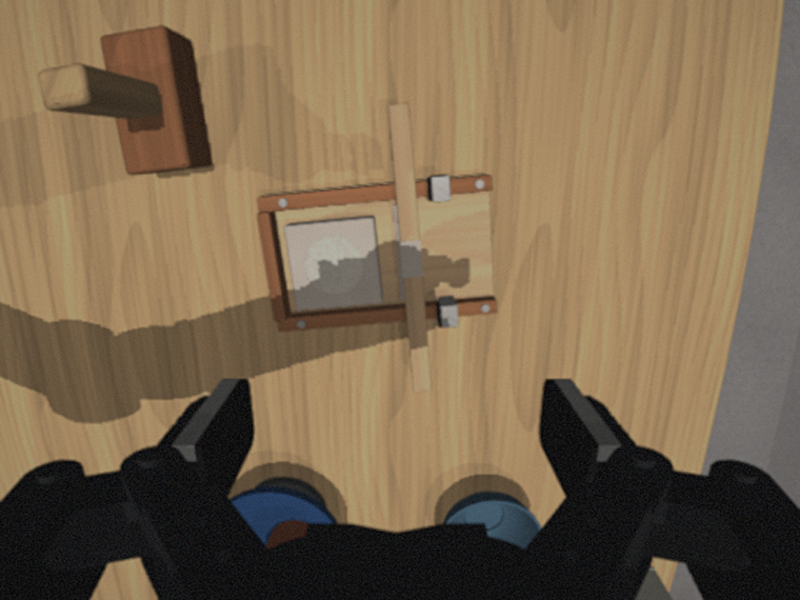

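The view shows the board's near edge from (389,105) to (413,391), the left stop at about (430,190), the right stop at about (439,313), the rails' outer edges, and large mallet B at top left.

Run:
```python
from h import *
np.set_printoptions(precision=1,suppress=True)
w=cam('wrist',json.load(open('pics/w1.json')))
k=560/800
P=lambda u,v,z: at_z(w,((u+.5)*k-.5,(v+.5)*k-.5),z)
for n,a in {'board near L':(389,105,52),'board near R':(414,391,52),'board far L':(409,103,52),'far R':(429,388,52),
 'stopL near':(430,178,48),'stopL n2':(432,201,48),'stopR near':(438,299,48),'stopR n2':(439,326,48),
 'railL a':(260,198,30),'railL b':(492,176,30),'railR a':(280,330,30),'railR b':(495,311,30),'railL in b':(493,190,30),'railR in b':(494,297,30)}.items(): print(n,P(*a))
```

```text
board near L [591.  132.2  52. ]
board near R [ 615.8 -133.3   52. ]
board far L [607.9 133.9  52. ]
far R [ 630.6 -130.    52. ]
stopL near [627.2  71.4  48. ]
stopL n2 [629.4  51.3  48. ]
stopR near [637.1 -39.7  48. ]
stopR n2 [638.9 -66.5  48. ]
railL a [470.6  52.3  30. ]
railL b [685.3  73.   30. ]
railR a [481.6 -78.   30. ]
railR b [695.5 -57.   30. ]
railL in b [686.9  60.3  30. ]
railR in b [693.6 -42.7  30. ]
```

move_arm --series '[[[0.05, -0.025, 0.005], 0], [[0.105, -0.052, 0.015], 0], [[0.16, -0.08, 0.02], 0], [[0.22, -0.109, 0.03], 0], [[0.22, -0.109, 0.03], 0]]'

```text
clock: 2.65
eef_pos: [483.4, 243.7, 300.0]
tool_rot: [-3.137, -0.003, 1.584]
force: [1.3, -1.4, 0.4]
width: 85.5
```

```bash
cat > snap.py <<'E'
import sys
from h import *
n=sys.argv[1]
s=read_state();im=get_image('wrist');cv2.imwrite(f'pics/{n}.png',im);json.dump({k:np.array(s[k]).tolist() for k in('eef_pos','tool_rot')},open(f'pics/{n}.json','w'))
print(s['eef_pos'],s['tool_rot'],s['clock'],s['force'])
E
python3 snap.py w2
```

```text
[483.40494035 243.69999577 300.0372096 ] [-3.13659100e+00 -2.89457007e-03  1.58360357e+00] 2.65 [ 1.28178442 -1.39722814  0.38012867]
```

move_arm --series '[[[0.05, 0, 0.02], 0], [[0.08, 0, 0.05], 0], [[0.08, 0, 0.08], 0], [[0.08, 0, 0.08], 0]]'

```text
clock: 3.2
eef_pos: [483.7, 318.2, 218.1]
tool_rot: [-3.134, 0.003, 1.578]
force: [0.5, -0.4, 0.2]
width: 85.1
```

```bash
python3 snap.py w3; python3 -c "
import cv2,numpy as np
a=cv2.imread('pics/w2.png')[0:300,60:460];b=cv2.imread('pics/w3.png')[0:300,60:460]
cv2.imwrite('pics/w23.png',np.vstack([a,b]))"
```

```text
[483.69778271 318.15584159 218.0954379 ] [-3.13386007e+00  3.11970746e-03  1.57772058e+00] 3.2 [ 0.48176134 -0.43842377  0.15937744]
```

View pics/w23.png

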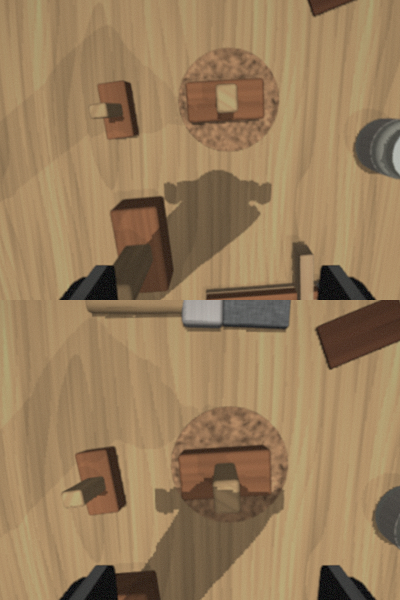

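```bash
python3 -c "
import cv2,numpy as np
a=cv2.imread('pics/w2.png')[45:155,230:350];b=cv2.imread('pics/w3.png')[100:225,225:355]
r=lambda i:cv2.resize(cv2.convertScaleAbs(i,alpha=1.6),(400,int(400*i.shape[0]/i.shape[1])),interpolation=2)
a,b=r(a),r(b);h=max(a.shape[0],b.shape[0]);p=lambda i:np.vstack([i,np.zeros((h-i.shape[0],400,3),np.uint8)])
cv2.imwrite('pics/z.png',np.hstack([p(a),p(b)]))"
```

```text
(no output)
```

View pics/z.png

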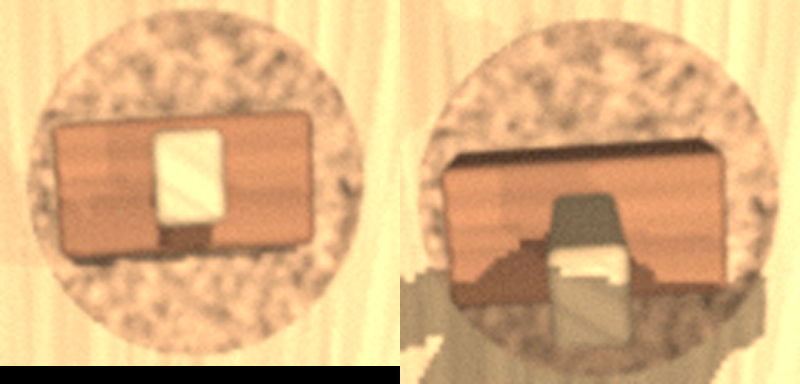

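The enlargements show the mallet handle top centred at (189,178) left and (190,296) right in the zoom, the head corners, and the mat circle. All are clear.

Run:
```python
from h import *
np.set_printoptions(precision=2,suppress=True)
w2=cam('wrist',json.load(open('pics/w2.json')));w3=cam('wrist',json.load(open('pics/w3.json')))
a=lambda p:(230+(p[0]+.5)*.3-.5,45+(p[1]+.5)*.3-.5)
b=lambda p:(225+(p[0]+.5)*.325-.5,100+(p[1]+.5)*.325-.5)
H2=[(154,134),(219,128),(223,221),(159,227)];H3=[(149,250),(227,243),(231,341),(152,348)]
hs=np.array([tri([(w2,a(p)),(w3,b(q))]) for p,q in zip(H2,H3)]);print(hs,hs.mean(0))
T2=[(53,128),(307,112),(313,240),(66,258)];T3=[(43,170),(320,152),(327,283),(52,306)]
ts=np.array([tri([(w2,a(p)),(w3,b(q))]) for p,q in zip(T2,T3)]);print(ts,ts.mean(0))
e=ts[1]-ts[0]+ts[2]-ts[3];print('len',np.linalg.norm(e)/2,'yaw',np.arctan2(e[1],e[0]))
print('mat',tri([(w2,a((195,182))),(w3,b((198.5,197)))]),at_z(w2,a((195,182)),4),at_z(w3,b((198.5,197)),4))
print('z-planes head c',np.mean([at_z(w2,a(p),50) for p in T2],0),np.mean([at_z(w3,b(p),50) for p in T3],0))
print('handle c',np.mean([at_z(w2,a(p),134) for p in H2],0),np.mean([at_z(w3,b(p),134) for p in H3],0))
print(read_state()['qpos'])
```

```text
[[479.07 336.03 127.82]
 [497.54 337.9  127.71]
 [499.28 312.69 126.44]
 [480.34 310.79 126.86]] [489.06 324.35 127.21]
[[443.11 343.38  40.08]
 [531.78 349.94  40.63]
 [536.38 306.16  37.44]
 [446.55 298.87  43.19]] [489.46 324.59  40.34]
len 89.55567412648392 yaw 0.07736130001430479
mat [494.59 326.9  -10.21] [494.11 326.53   4.  ] [494.3  329.19   4.  ]
z-planes head c [489.36 324.3   50.  ] [488.91 326.45  50.  ]
handle c [489.   324.16 134.  ] [488.81 326.14 134.  ]
[-0.32  0.56 -0.48  1.69  0.3   0.97 -0.9 ]
```

The mallet size checks out: head 90 mm, handle 20 x 26 mm, centre (489,325), yaw 0.077. The mat centre is (494,328). I'll descend and grasp the handle.

move_arm --series '[[[0.005, 0.004, 0.03], -0.035], [[0.007, 0.005, 0.075], -0.07], [[0.007, 0.005, 0.115], -0.07], [[0.007, 0.005, 0.138], -0.07], [[0.007, 0.005, 0.138], -0.07]]' --claw 1

```text
clock: 3.88
eef_pos: [489.7, 324.4, 81.8]
tool_rot: [-3.136, 0.002, 1.645]
force: [0.1, 0.4, 0.3]
width: 85.5
```

move_arm --series '[[[0, 0, 0.001], 0], [[0, 0, 0.001], 0], [[0, 0, 0.001], 0], [[0, 0, 0.001], 0], [[0, 0, 0.001], 0]]' --claw 0

```text
clock: 4.5
eef_pos: [489.9, 324.6, 81.5]
tool_rot: [-3.137, 0.002, 1.645]
force: [-1.1, -0.7, 5.4]
width: 19.2
```

move_arm --series '[[[0, 0, 0], 0], [[0, 0, 0], 0], [[0, 0, 0], 0]]'

```text
clock: 4.88
eef_pos: [489.9, 324.6, 81.6]
tool_rot: [-3.137, 0.002, 1.645]
force: [-0.3, -1.2, 1.8]
width: 19.0
```

move_arm --series '[[[0, 0, -0.04], 0], [[-0.03, 0.005, -0.08], 0], [[-0.085, 0.012, -0.085], -0.02], [[-0.14, 0.02, -0.085], -0.02], [[-0.19, 0.028, -0.085], -0.02]]'

```text
clock: 5.5
eef_pos: [532.0, 134.9, 166.2]
tool_rot: [-3.136, 0.003, 1.665]
force: [0.9, 1.4, -3.7]
width: 19.2
```

move_arm --series '[[[-0.02, 0.0, 0], 0], [[-0.02, 0.0, 0], 0], [[-0.02, 0.0, 0], 0]]'

```text
clock: 5.88
eef_pos: [533.5, 116.4, 166.0]
tool_rot: [-3.135, 0.001, 1.666]
force: [0.2, 0.3, -3.0]
width: 19.2
```

Run:
```python
from h import *
np.set_printoptions(precision=3,suppress=True)
s=read_state();T=tool_T(s);print(s['eef_pos'],s['tool_rot'],s['force'],s['width'])
print('to standoff',T[:3,:3].T@(np.array([540,101,88])-s['eef_pos']),'yaw turn',-(1.666-s['tool_rot'][2]))
```

```text
[533.506 116.437 165.995] [-3.135  0.001  1.666] [ 0.183  0.321 -3.048] 19.197904554691767
to standoff [-15.898   5.506  77.979] yaw turn 4.912380543853345e-05
```

move_arm --series '[[[-0.008, 0.003, 0.03], 0], [[-0.016, 0.005, 0.06], 0], [[-0.016, 0.005, 0.078], 0], [[-0.016, 0.005, 0.078], 0], [[-0.016, 0.005, 0.078], 0]]'

```text
clock: 6.5
eef_pos: [539.9, 102.5, 88.7]
tool_rot: [-3.136, 0.0, 1.668]
force: [-0.5, 0.1, -2.8]
width: 19.3
```

```bash
python3 snap.py w4; python3 -c "
import cv2
cv2.imwrite('pics/w4b.png',cv2.resize(cv2.convertScaleAbs(cv2.imread('pics/w4.png'),alpha=1.4),(800,600),interpolation=2))"
```

```text
[539.89774482 102.46420789  88.65736044] [-3.13628621e+00  1.76317796e-04  1.66798590e+00] 6.5 [-0.51284904  0.10685383 -2.80955237]
```

View pics/w4b.png

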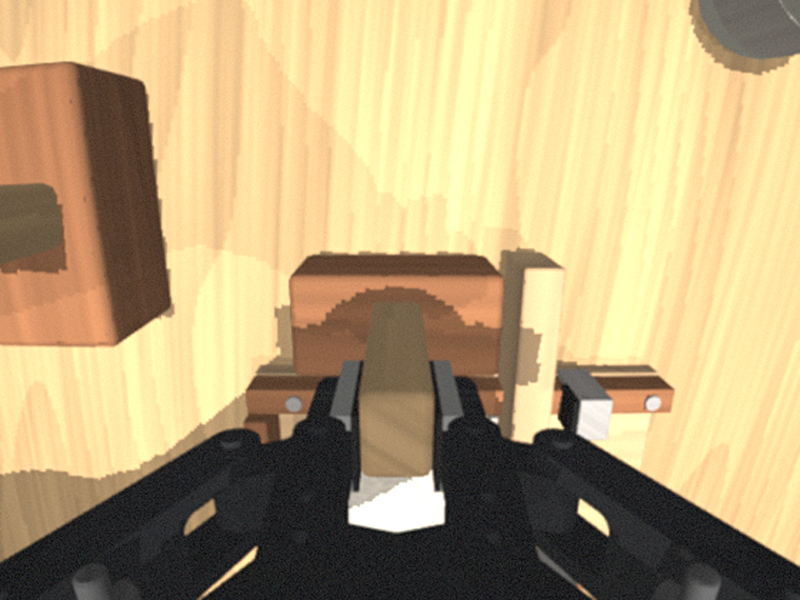

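The mallet face (x≈502) is square to the board's near face (x≈524), with a gap of about 8–9 mm. The left stop is visible beyond, at about (585,400). Next is a gentle approach.

move_arm --series '[[[0.0025, 0.003, 0], 0], [[0.0025, 0.005, 0], 0], [[0.0025, 0.006, 0], 0], [[0.0025, 0.007, 0], 0], [[0.0025, 0.0075, 0], 0]]'

```text
clock: 7.18
eef_pos: [547.4, 105.3, 88.8]
tool_rot: [-3.137, 0.0, 1.667]
force: [0.8, 0.2, -3.3]
width: 19.2
```

move_arm --series '[[[0, 0.0005, 0], 0], [[0, 0.001, 0], 0]]'

```text
clock: 7.42
eef_pos: [548.3, 105.3, 88.8]
tool_rot: [-3.137, 0.0, 1.667]
force: [-0.1, -0.2, -3.6]
width: 19.4
```

move_arm --series '[[[0, 0.0005, 0], 0], [[0, 0.001, 0], 0]]'

```text
clock: 7.68
eef_pos: [548.8, 105.3, 88.7]
tool_rot: [-3.136, 0.001, 1.667]
force: [-2.7, 0.1, -2.2]
width: 19.1
```

move_arm --series '[[[0, 0.0008, 0], 0], [[0, 0.0012, 0], 0], [[0, 0.0016, 0], 0]]'

```text
clock: 8.05
eef_pos: [549.3, 105.4, 88.6]
tool_rot: [-3.133, 0.001, 1.667]
force: [-3.1, 0.5, -0.1]
width: 19.3
```

move_arm --series '[[[0, 0.001, 0], 0], [[0, 0.0016, 0], 0], [[0, 0.0018, 0], 0]]'

```text
clock: 8.43
eef_pos: [549.7, 105.4, 88.3]
tool_rot: [-3.131, 0.001, 1.667]
force: [-5.8, -0.6, -0.0]
width: 19.0
```

move_arm --series '[[[0, 0.001, 0], 0], [[0, 0.0017, 0], 0], [[0, 0.0022, 0], 0]]'

```text
clock: 8.8
eef_pos: [550.1, 105.4, 88.1]
tool_rot: [-3.127, 0.002, 1.667]
force: [-7.0, 0.5, 1.1]
width: 19.1
```

move_arm --series '[[[0, 0.001, 0], 0], [[0, 0.0018, 0], 0], [[0, 0.0024, 0], 0]]'

```text
clock: 9.18
eef_pos: [550.5, 105.5, 87.8]
tool_rot: [-3.123, 0.003, 1.667]
force: [-7.3, 0.7, 1.9]
width: 18.9
```

move_arm --series '[[[0, -0.003, -0.0005], 0], [[0, -0.008, -0.001], 0], [[0, -0.008, -0.001], 0]]'

```text
clock: 9.55
eef_pos: [543.2, 104.7, 89.2]
tool_rot: [-3.125, 0.003, 1.667]
force: [0.4, 0.2, -3.8]
width: 18.8
```

```bash
python3 snap.py w5; python3 -c "
import cv2,numpy as np
a=cv2.imread('pics/w4.png')[160:320,340:480];b=cv2.imread('pics/w5.png')[160:320,340:480]
cv2.imwrite('pics/w45.png',cv2.resize(cv2.convertScaleAbs(np.hstack([a,b]),alpha=1.4),(800,457),interpolation=2))"
```

```text
[543.23071591 104.71353594  89.21230096] [-3.12505838e+00  2.51266932e-03  1.66715901e+00] 9.55 [ 0.42826609  0.19227062 -3.84298807]
```

View pics/w45.png

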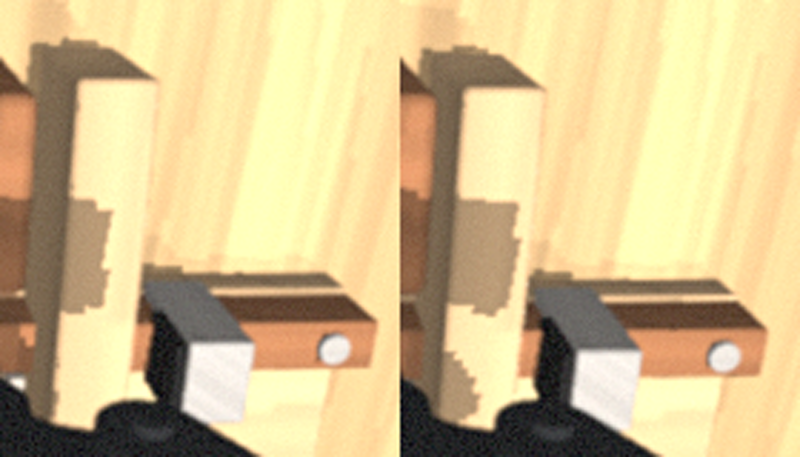

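move_arm --series '[[[0, 0.0055, 0], 0], [[0, 0.008, 0], 0], [[0, 0.0095, 0], 0], [[0, 0.011, 0], 0], [[0, 0.011, 0], 0]]'

```text
clock: 10.22
eef_pos: [551.5, 105.5, 88.5]
tool_rot: [-3.119, 0.003, 1.667]
force: [-6.4, -0.3, 0.3]
width: 19.1
```

move_arm --series '[[[0, -0.001, 0], 0], [[0, -0.001, 0], 0]]'

```text
clock: 10.48
eef_pos: [550.5, 105.3, 88.3]
tool_rot: [-3.119, 0.003, 1.667]
force: [-2.6, 0.2, -2.3]
width: 18.8
```

move_arm --series '[[[0, -0.007, -0.036], 0], [[-0.05, -0.007, -0.038], 0], [[-0.11, -0.007, -0.038], 0], [[-0.165, -0.007, -0.038], 0], [[-0.21, -0.007, -0.038], 0]]'

```text
clock: 11.1
eef_pos: [565.9, -107.5, 127.5]
tool_rot: [-3.122, 0.005, 1.665]
force: [0.5, 0.6, -3.5]
width: 19.2
```

move_arm --series '[[[0, 0, 0], 0], [[0, 0, 0], 0]]'

```text
clock: 11.35
eef_pos: [566.8, -107.4, 127.6]
tool_rot: [-3.124, 0.004, 1.664]
force: [-0.0, -0.1, -2.8]
width: 19.0
```

```bash
cat > go.py <<'E'
import sys
from h import *
np.set_printoptions(precision=1,suppress=True)
# bed frame helpers: origin (603.2,1.4) yaw .095 ; args: bed x,y of TCP, z
s=read_state();T=tool_T(s);c,q=np.cos(.095),np.sin(.095)
d=np.array(s['eef_pos'][:2])-[603.2,1.4];print('bed xy now',d@[c,q],d@[-q,c],s['eef_pos'],s['tool_rot'][2],'F',s['force'],s['clock'])
if len(sys.argv)>3:
    bx,by,z=map(float,sys.argv[1:4]);p=np.array([603.2+c*bx-q*by,1.4+q*bx+c*by,z]);print('tool shift',T[:3,:3].T@(p-s['eef_pos']))
E
python3 go.py -55 -105 88.5
```

```text
bed xy now -46.52235012389488 -104.84940295496753 [ 566.8 -107.4  127.6] 1.6642887077357889 F [-0.  -0.1 -2.8] 11.35
tool shift [ 0.  -7.8 39.3]
```

move_arm --series '[[[0, -0.004, 0.01], 0], [[0, -0.004, 0.03], 0], [[0, -0.004, 0.039], 0], [[0, -0.004, 0.039], 0]]'

```text
clock: 11.85
eef_pos: [561.6, -107.0, 87.9]
tool_rot: [-3.122, 0.004, 1.666]
force: [0.0, 0.1, -3.3]
width: 19.2
```

move_arm --series '[[[0, 0.002, 0], 0], [[0, 0.004, 0], 0], [[0, 0.0055, 0], 0], [[0, 0.007, 0], 0]]'

```text
clock: 12.35
eef_pos: [568.8, -106.4, 88.0]
tool_rot: [-3.123, 0.004, 1.666]
force: [-0.4, -0.5, -3.9]
width: 19.2
```

```bash
python3 go.py; python3 snap.py w6
```

```text
bed xy now -44.44508856300211 -104.09699945855552 [ 568.8 -106.4   88. ] 1.665665797675051 F [-0.4 -0.5 -3.9] 12.35
[ 568.82966574 -106.44355018   88.00135342] [-3.12275266  0.00373512  1.6656658 ] 12.35 [-0.3543203  -0.50686569 -3.91823916]
```

move_arm --series '[[[0, 0.0015, 0], 0], [[0, 0.003, 0], 0], [[0, 0.004, 0], 0], [[0, 0.005, 0], 0], [[0, 0.005, 0], 0]]'

```text
clock: 13.02
eef_pos: [570.7, -106.4, 87.4]
tool_rot: [-3.116, 0.004, 1.666]
force: [-7.1, -0.5, 1.7]
width: 19.1
```

move_arm --series '[[[0, 0.0015, 0], 0], [[0, 0.0025, 0], 0], [[0, 0.0025, 0], 0]]'

```text
clock: 13.4
eef_pos: [570.9, -106.6, 87.0]
tool_rot: [-3.111, 0.005, 1.666]
force: [-6.5, -1.0, 0.6]
width: 19.4
```

move_arm --series '[[[0, 0.002, 0], 0], [[0, 0.003, 0], 0], [[0, 0.004, 0], 0], [[0, 0.0045, 0], 0], [[0, 0.0045, 0], 0]]'

```text
clock: 14.02
eef_pos: [572.5, -106.5, 86.5]
tool_rot: [-3.106, 0.005, 1.666]
force: [-7.9, -0.2, 1.3]
width: 19.0
```

move_arm --series '[[[0, -0.002, 0], 0], [[0, -0.002, 0], 0]]'

```text
clock: 14.28
eef_pos: [571.7, -106.6, 86.7]
tool_rot: [-3.108, 0.005, 1.666]
force: [-0.1, 0.2, -3.4]
width: 19.1
```

```bash
python3 go.py; python3 snap.py w7;python3 -c "
import cv2,numpy as np
a=cv2.imread('pics/w6.png')[120:320,300:500];b=cv2.imread('pics/w7.png')[120:320,300:500]
cv2.imwrite('pics/w67.png',cv2.resize(cv2.convertScaleAbs(np.hstack([a,b]),alpha=1.4),(800,400),interpolation=2))"
```

```text
bed xy now -41.574277048241385 -104.50411243532261 [ 571.7 -106.6   86.7] 1.6659199215305125 F [-0.1  0.2 -3.4] 14.275
[ 571.72615004 -106.57651039   86.67411505] [-3.10806501  0.00483996  1.66591992] 14.275 [-0.11220113  0.18861192 -3.39822157]
```

View pics/w67.png

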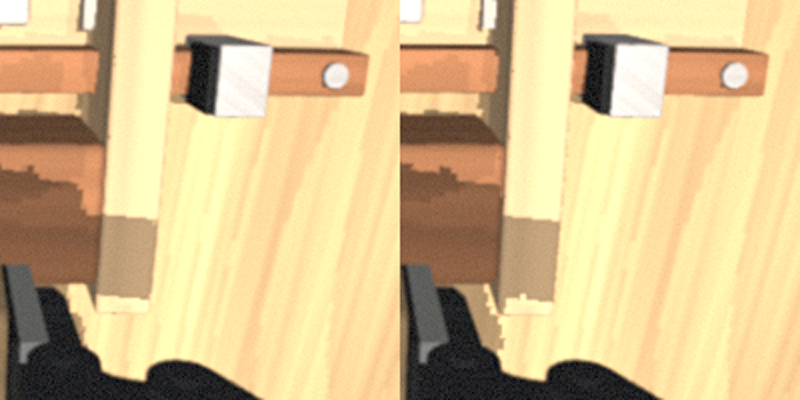

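The right-end view shows the board's far edge at about x=170 beside the stop's near top edge at about x=213 (left panel). I'll compute the gaps numerically.

Run:
```python
from h import *
np.set_printoptions(precision=1,suppress=True)
def z(n,off,k,pts):
    w=cam('wrist',json.load(open(f'pics/{n}.json')))
    for l,u,v,h in pts: print(n,l,at_z(w,((u+.5)/k-.5+off[0],(v+.5)/k-.5+off[1]),h)[:2])
z('w4',(340,160),2.857,[('far',157,82,52),('far',130,380,52),('near',78,82,52),('near',52,400,52),('stop',188,343,48),('stop',183,412,48)])
z('w5',(340,160),2.857,[('far',143,92,52),('far',119,380,52),('near',62,92,52),('near',43,400,52),('stop',177,350,48),('stop',173,416,48)])
z('w6',(300,120),4,[('far',178,10,52),('far',150,300,52),('near',122,10,52),('near',98,300,52),('stop',214,45,48),('stop',212,112,48)])
z('w7',(300,120),4,[('far',178,10,52),('far',153,300,52),('near',112,10,52),('near',99,300,52),('stop',611,45,48)])
# auto edge profile
for n in('w6','w7'):
    g=cv2.cvtColor(cv2.imread(f'pics/{n}.png'),6)[:,300:400].astype(int)
    for r in (124,134,141,160,170): print(n,r,g[r,20:75].tolist())
```

```text
w4 far [606.2 134.2]
w4 far [613.8  64.4]
w4 near [589.5 132.5]
w4 near [596.6  57.6]
w4 stop [627.2  73. ]
w4 stop [630.   54.7]
w5 far [606.5 133.9]
w5 far [614.1  66.3]
w5 near [589.5 132.2]
w5 near [597.5  59.4]
w5 stop [627.7  73.1]
w5 stop [630.5  55.6]
w6 far [598.6 -39.9]
w6 far [600.6 -81.9]
w6 near [590.8 -40.7]
w6 near [592.9 -82.7]
w6 stop [605.2 -44.4]
w6 stop [606.3 -53.9]
w7 far [600.7 -40.1]
w7 far [603.1 -81.7]
w7 near [591.5 -41. ]
w7 near [595.2 -82.5]
w7 stop [664.3 -38.1]
w6 124 [186, 184, 185, 185, 180, 183, 185, 183, 185, 183, 183, 184, 183, 181, 174, 170, 172, 171, 167, 129, 81, 97, 159, 182, 181, 184, 188, 176, 118, 77, 74, 75, 76, 75, 73, 67, 64, 95, 140, 162, 177, 177, 177, 174, 175, 175, 175, 172, 174, 175, 178, 179, 182, 182, 184]
w6 134 [182, 182, 183, 182, 181, 181, 184, 184, 178, 180, 180, 179, 184, 175, 171, 172, 169, 158, 123, 100, 90, 108, 140, 146, 156, 143, 118, 92, 81, 77, 76, 74, 73, 76, 70, 66, 80, 121, 155, 170, 179, 178, 176, 176, 176, 173, 173, 175, 177, 181, 181, 182, 183, 182, 184]
w6 141 [165, 164, 167, 165, 166, 165, 168, 165, 168, 165, 
[... 1424 characters left out ...]
60, 127, 102, 89, 84, 79, 78, 80, 74, 73, 75, 71, 70, 85, 128, 162, 177, 181, 181, 175, 178, 178, 175, 174, 173, 178, 177, 178, 183, 185, 185, 186, 187]
w7 160 [120, 119, 121, 116, 119, 122, 118, 119, 121, 118, 120, 118, 117, 121, 123, 126, 128, 127, 128, 130, 124, 121, 119, 115, 121, 120, 121, 118, 95, 76, 77, 76, 73, 69, 82, 132, 159, 176, 181, 180, 179, 179, 179, 174, 175, 178, 180, 180, 181, 184, 184, 185, 186, 184, 185]
w7 170 [167, 169, 171, 171, 168, 169, 161, 161, 160, 159, 161, 156, 152, 149, 149, 149, 151, 155, 154, 129, 101, 96, 103, 102, 90, 84, 79, 78, 76, 79, 76, 74, 71, 75, 107, 144, 169, 181, 181, 181, 178, 179, 178, 176, 177, 179, 179, 181, 184, 183, 183, 186, 187, 188, 186]
```

Run:
```python
from h import *
np.set_printoptions(precision=1,suppress=True)
n=np.array([np.cos(.095),np.sin(.095)])
def z(nm,off,k,pts):
    w=cam('wrist',json.load(open(f'pics/{nm}.json')))
    for l,u,v,h in pts:
        p=at_z(w,((u+.5)/k-.5+off[0],(v+.5)/k-.5+off[1]),h)[:2]; print(nm,l,p,'bed x',(p-[603.2,1.4])@n)
z('w4',(340,160),2.857,[('far',157,82,52),('far',130,380,52),('stop',188,343,48),('stop',183,412,48)])
z('w5',(340,160),2.857,[('far',143,92,52),('far',119,380,52),('stop',177,350,48),('stop',173,416,48)])
z('w6',(300,120),2,[('far',178,10,52),('far',150,300,52),('stop',214,45,48),('stop',212,112,48)])
z('w7',(300,120),2,[('far',178,10,52),('far',153,300,52),('stop',211,45,48),('stop',210,112,48)])
```

```text
w4 far [606.2 134.2] bed x 15.53848416486335
w4 far [613.8  64.4] bed x 16.529290722737308
w4 stop [627.2  73. ] bed x 30.68105751561774
w4 stop [630.   54.7] bed x 31.72107785599696
w5 far [606.5 133.9] bed x 15.815010331549876
w5 far [614.1  66.3] bed x 17.004074843461982
w5 stop [627.7  73.1] bed x 31.210849056871993
w5 stop [630.5  55.6] bed x 32.340151116134734
w6 far [624.  -38.6] bed x 16.901001370342552
w6 far [ 631.7 -128.4] bed x 16.051358810027573
w6 stop [637.5 -47.5] bed x 29.553035089889864
w6 stop [640.8 -67.1] bed x 30.894615332840214
w7 far [625.7 -38.8] bed x 18.574628370101387
w7 far [ 634.3 -127.4] bed x 18.733132995636616
w7 stop [638.1 -47.6] bed x 30.1051253401437
w7 stop [641.6 -67. ] bed x 31.71197395557355
```

move_arm --series '[[[0, -0.006, -0.036], 0], [[0.05, -0.006, -0.038], 0], [[0.11, -0.006, -0.038], 0], [[0.165, -0.006, -0.038], 0], [[0.21, -0.006, -0.038], 0]]'

```text
clock: 14.95
eef_pos: [547.8, 105.5, 124.3]
tool_rot: [-3.111, 0.003, 1.668]
force: [0.2, -0.1, -3.2]
width: 19.2
```

move_arm --series '[[[0, 0, 0.01], 0], [[0, 0, 0.03], 0], [[0, 0, 0.037], 0], [[0, 0, 0.037], 0]]'

```text
clock: 15.45
eef_pos: [546.8, 104.6, 87.0]
tool_rot: [-3.11, 0.003, 1.667]
force: [-0.3, 0.2, -3.3]
width: 19.0
```

```bash
python3 go.py -42.5 105 87.5
```

```text
bed xy now -46.35187172719446 108.12511524160854 [546.8 104.6  87. ] 1.6666378147142777 F [-0.3  0.2 -3.3] 15.45
tool shift [-3.1  3.8 -0.6]
```

move_arm --series '[[[0, 0.004, 0], 0], [[0, 0.0065, 0], 0], [[0, 0.0085, 0], 0], [[0, 0.0105, 0], 0], [[0, 0.0105, 0], 0]]'

```text
clock: 16.08
eef_pos: [554.4, 105.4, 86.7]
tool_rot: [-3.105, 0.004, 1.666]
force: [-6.7, -0.4, 0.9]
width: 19.1
```

move_arm --series '[[[0, -0.0015, 0], 0], [[0, -0.0015, 0], 0]]'

```text
clock: 16.32
eef_pos: [553.3, 105.1, 87.0]
tool_rot: [-3.105, 0.004, 1.666]
force: [-1.9, 0.4, -2.3]
width: 18.9
```

move_arm --series '[[[0, -0.008, -0.036], 0], [[-0.05, -0.01, -0.038], 0], [[-0.11, -0.01, -0.038], 0], [[-0.165, -0.01, -0.038], 0], [[-0.213, -0.01, -0.038], 0]]'

```text
clock: 16.95
eef_pos: [566.2, -110.6, 126.7]
tool_rot: [-3.108, 0.005, 1.664]
force: [1.3, 0.2, -3.4]
width: 19.3
```

move_arm --series '[[[0, 0, 0.01], 0], [[0, 0, 0.03], 0], [[0, 0, 0.038], 0], [[0, 0, 0.038], 0]]'

```text
clock: 17.45
eef_pos: [565.0, -110.3, 88.4]
tool_rot: [-3.108, 0.005, 1.665]
force: [0.8, 0.7, -2.6]
width: 19.7
```

```bash
python3 go.py -41.5 -105 87.5
```

```text
bed xy now -48.59574529206093 -107.61274768759839 [ 565.  -110.3   88.4] 1.6652918058168529 F [ 0.8  0.7 -2.6] 17.45
tool shift [2.6 7.1 0.7]
```

move_arm --series '[[[0.002, 0.006, 0], 0], [[0.002, 0.0095, 0], 0], [[0.002, 0.012, 0], 0], [[0.002, 0.0145, 0], 0], [[0.002, 0.0145, 0], 0]]'

```text
clock: 18.08
eef_pos: [576.2, -107.4, 87.9]
tool_rot: [-3.101, 0.006, 1.666]
force: [-6.8, -1.0, 1.0]
width: 19.4
```

move_arm --series '[[[0, -0.0015, 0], 0], [[0, -0.0015, 0], 0]]'

```text
clock: 18.32
eef_pos: [575.5, -107.2, 88.3]
tool_rot: [-3.103, 0.006, 1.666]
force: [-1.1, -0.7, -3.0]
width: 19.1
```

```bash
python3 go.py
```

```text
bed xy now -37.91200824487348 -105.47462516128154 [ 575.5 -107.2   88.3] 1.6659809527228484 F [-1.1 -0.7 -3. ] 18.325
```

move_arm --series '[[[0, -0.008, -0.036], 0], [[0.05, -0.009, -0.038], 0], [[0.11, -0.009, -0.038], 0], [[0.165, -0.009, -0.038], 0], [[0.209, -0.009, -0.038], 0]]'

```text
clock: 18.95
eef_pos: [548.8, 104.0, 126.1]
tool_rot: [-3.105, 0.004, 1.668]
force: [0.6, -0.1, -2.5]
width: 19.1
```

move_arm --series '[[[0, 0, 0.01], 0], [[0, 0, 0.03], 0], [[0, 0, 0.038], 0], [[0, 0, 0.038], 0]]'

```text
clock: 19.45
eef_pos: [547.5, 103.1, 87.7]
tool_rot: [-3.105, 0.004, 1.667]
force: [0.7, 0.3, -3.9]
width: 18.9
```

```bash
python3 go.py -40.2 105 87.5
```

```text
bed xy now -45.83333601751473 106.52652316848055 [547.5 103.1  87.7] 1.6672453556266509 F [ 0.7  0.3 -3.9] 19.45
tool shift [-1.5  5.6  0. ]
```

move_arm --series '[[[-0.001, 0.005, 0], 0], [[-0.001, 0.0085, 0], 0], [[-0.001, 0.011, 0], 0], [[-0.001, 0.013, 0], 0], [[-0.001, 0.013, 0], 0]]'

```text
clock: 20.08
eef_pos: [557.6, 103.1, 87.3]
tool_rot: [-3.099, 0.004, 1.667]
force: [-6.1, -0.0, 0.8]
width: 19.5
```

move_arm --series '[[[0, -0.0015, 0], 0], [[0, -0.0015, 0], 0]]'

```text
clock: 20.32
eef_pos: [556.5, 102.9, 87.7]
tool_rot: [-3.1, 0.004, 1.666]
force: [-2.3, 0.3, -2.6]
width: 19.6
```

```bash
python3 go.py
```

```text
bed xy now -36.88625805124566 105.49285041429627 [556.5 102.9  87.7] 1.6664704851218826 F [-2.3  0.3 -2.6] 20.325
```

move_arm --series '[[[0, -0.008, -0.036], 0], [[-0.05, -0.009, -0.038], 0], [[-0.11, -0.009, -0.038], 0], [[-0.165, -0.009, -0.038], 0], [[-0.209, -0.009, -0.038], 0]]'

```text
clock: 20.95
eef_pos: [570.2, -109.3, 127.4]
tool_rot: [-3.102, 0.006, 1.664]
force: [0.2, 0.4, -3.4]
width: 18.8
```

move_arm --series '[[[0, 0, 0.01], 0], [[0, 0, 0.03], 0], [[0, 0, 0.038], 0], [[0, 0, 0.038], 0]]'

```text
clock: 21.45
eef_pos: [568.8, -109.0, 89.1]
tool_rot: [-3.101, 0.006, 1.665]
force: [0.6, -1.1, -3.0]
width: 19.3
```

```bash
python3 go.py -38.1 -105 87.5
```

```text
bed xy now -44.751101441854416 -106.63648080903661 [ 568.8 -109.    89.1] 1.6650093392906353 F [ 0.6 -1.1 -3. ] 21.45
tool shift [1.7 6.7 1.3]
```

move_arm --series '[[[0.001, 0.006, 0.001], 0], [[0.001, 0.0095, 0.001], 0], [[0.001, 0.012, 0.001], 0], [[0.001, 0.0145, 0.001], 0], [[0.001, 0.0145, 0.001], 0]]'

```text
clock: 22.08
eef_pos: [579.9, -107.0, 87.4]
tool_rot: [-3.095, 0.006, 1.665]
force: [-7.0, -0.9, 0.9]
width: 19.1
```

move_arm --series '[[[0, -0.0015, 0], 0], [[0, -0.0015, 0], 0]]'

```text
clock: 22.32
eef_pos: [579.2, -106.9, 87.8]
tool_rot: [-3.096, 0.006, 1.666]
force: [-0.7, 0.6, -2.4]
width: 18.7
```

```bash
python3 go.py
```

```text
bed xy now -34.19122075931577 -105.51785870848117 [ 579.2 -106.9   87.8] 1.6657734873630603 F [-0.7  0.6 -2.4] 22.325
```

move_arm --series '[[[0, -0.008, -0.036], 0], [[0.05, -0.009, -0.038], 0], [[0.11, -0.009, -0.038], 0], [[0.165, -0.009, -0.038], 0], [[0.209, -0.009, -0.038], 0]]'

```text
clock: 22.95
eef_pos: [552.8, 104.3, 125.5]
tool_rot: [-3.099, 0.004, 1.668]
force: [0.2, -0.2, -2.8]
width: 19.4
```

move_arm --series '[[[0, 0, 0.01], 0], [[0, 0, 0.03], 0], [[0, 0, 0.038], 0], [[0, 0, 0.038], 0]]'

```text
clock: 23.45
eef_pos: [551.3, 103.3, 87.2]
tool_rot: [-3.098, 0.005, 1.667]
force: [0.1, 0.1, -2.9]
width: 19.1
```

```bash
python3 go.py -37.2 105 87.5
```

```text
bed xy now -42.02485899807622 106.36373271596163 [551.3 103.3  87.2] 1.6667784776448507 F [ 0.1  0.1 -2.9] 23.45
tool shift [-1.4  4.8 -0.5]
```

move_arm --series '[[[-0.001, 0.0045, 0], 0], [[-0.001, 0.008, 0], 0], [[-0.001, 0.0105, 0], 0], [[-0.001, 0.013, 0], 0], [[-0.001, 0.013, 0], 0]]'

```text
clock: 24.08
eef_pos: [561.5, 103.5, 86.7]
tool_rot: [-3.093, 0.005, 1.666]
force: [-6.6, 0.3, 0.8]
width: 19.1
```

move_arm --series '[[[0, -0.0015, 0], 0], [[0, -0.0015, 0], 0]]'

```text
clock: 24.32
eef_pos: [560.4, 103.2, 87.1]
tool_rot: [-3.093, 0.005, 1.666]
force: [-1.8, 0.6, -2.7]
width: 18.8
```

```bash
python3 go.py; python3 snap.py w8
```

```text
bed xy now -32.9488890665939 105.4498113504987 [560.4 103.2  87.1] 1.6660612185119932 F [-1.8  0.6 -2.7] 24.325
[560.39701047 103.24888852  87.12384147] [-3.09340232  0.00503669  1.66606122] 24.325 [-1.7963173   0.63263449 -2.67275841]
```

move_arm --series '[[[0, -0.008, -0.036], 0], [[-0.05, -0.009, -0.038], 0], [[-0.11, -0.009, -0.038], 0], [[-0.165, -0.009, -0.038], 0], [[-0.209, -0.009, -0.038], 0]]'

```text
clock: 25.0
eef_pos: [574.2, -108.9, 126.9]
tool_rot: [-3.096, 0.007, 1.664]
force: [-0.5, 0.0, -3.7]
width: 19.1
```

move_arm --series '[[[0, 0, 0.01], 0], [[0, 0, 0.03], 0], [[0, 0, 0.038], 0], [[0, 0, 0.038], 0]]'

```text
clock: 25.5
eef_pos: [572.5, -108.6, 88.6]
tool_rot: [-3.095, 0.006, 1.665]
force: [-0.1, 0.2, -2.5]
width: 19.0
```

```bash
python3 go.py -34.4 -105 87.5
```

```text
bed xy now -41.01546506254134 -106.63682568234556 [ 572.5 -108.6   88.6] 1.6646426303213588 F [-0.1  0.2 -2.5] 25.5
tool shift [1.7 6.7 0.8]
```

move_arm --series '[[[0.001, 0.006, 0.001], 0], [[0.001, 0.0095, 0.001], 0], [[0.001, 0.0115, 0.001], 0], [[0.001, 0.0135, 0.001], 0], [[0.001, 0.0135, 0.001], 0]]'

```text
clock: 26.12
eef_pos: [582.7, -106.8, 86.9]
tool_rot: [-3.088, 0.007, 1.665]
force: [-7.4, -0.7, 0.5]
width: 19.1
```

move_arm --series '[[[0, -0.0015, 0], 0], [[0, -0.0015, 0], 0]]'

```text
clock: 26.38
eef_pos: [581.9, -106.7, 87.4]
tool_rot: [-3.09, 0.007, 1.665]
force: [-1.4, 0.2, -2.8]
width: 19.0
```

```bash
python3 go.py; python3 snap.py w9
```

```text
bed xy now -31.40953124588196 -105.54940535124436 [ 581.9 -106.7   87.4] 1.66530889054879 F [-1.4  0.2 -2.8] 26.375
[ 581.94421544 -106.65289097   87.3892598 ] [-3.08983017  0.00706813  1.66530889] 26.375 [-1.35663526  0.2386595  -2.84318182]
```

```bash
python3 -c "
import cv2,numpy as np
a=cv2.imread('pics/w8.png')[160:320,330:480];b=cv2.imread('pics/w9.png')[110:270,330:480]
cv2.imwrite('pics/w89.png',cv2.resize(cv2.convertScaleAbs(np.hstack([a,b]),alpha=1.4),(800,427),interpolation=2))"
```

```text
(no output)
```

View pics/w89.png

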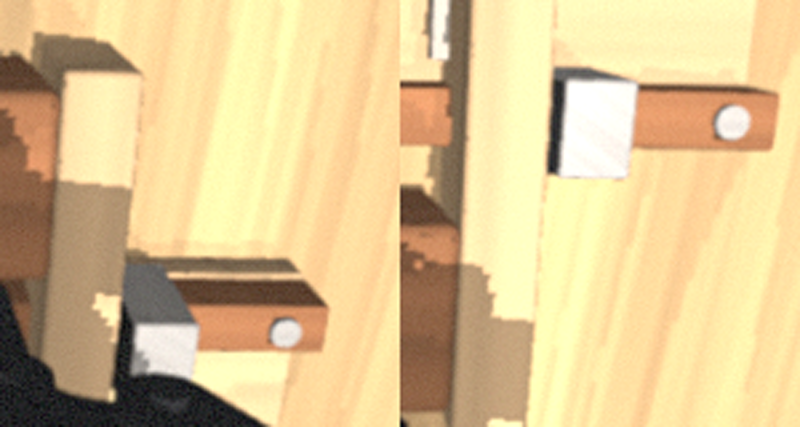

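Left panel: the stop's near edge is at x≈133 against the board's far edge at x≈121. Right panel: about 559 against 547. So roughly 3 mm is left at each end.

move_arm --series '[[[0, -0.008, -0.036], 0], [[0.05, -0.009, -0.038], 0], [[0.11, -0.009, -0.038], 0], [[0.165, -0.009, -0.038], 0], [[0.209, -0.009, -0.038], 0]]'

```text
clock: 27.05
eef_pos: [555.8, 104.5, 124.9]
tool_rot: [-3.092, 0.005, 1.667]
force: [0.2, 0.4, -3.4]
width: 18.9
```

move_arm --series '[[[0, 0, 0.01], 0], [[0, 0, 0.03], 0], [[0, 0, 0.038], 0], [[0, 0, 0.038], 0]]'

```text
clock: 27.55
eef_pos: [553.9, 103.4, 86.5]
tool_rot: [-3.092, 0.005, 1.666]
force: [0.8, -0.0, -3.7]
width: 19.2
```

```bash
python3 go.py -33.3 105 87.5
```

```text
bed xy now -39.35676398457204 106.22418419861214 [553.9 103.4  86.5] 1.666249775415039 F [ 0.8 -0.  -3.7] 27.55
tool shift [-1.2  6.  -1.3]
```

move_arm --series '[[[-0.001, 0.0055, -0.001], 0], [[-0.001, 0.009, -0.001], 0], [[-0.001, 0.0115, -0.001], 0], [[-0.001, 0.013, -0.001], 0], [[-0.001, 0.013, -0.001], 0]]'

```text
clock: 28.18
eef_pos: [564.0, 103.5, 87.0]
tool_rot: [-3.086, 0.006, 1.666]
force: [-8.0, 0.6, 0.5]
width: 19.1
```

move_arm --series '[[[0, 0.001, 0], 0], [[0, 0.0022, 0], 0], [[0, 0.0022, 0], 0]]'

```text
clock: 28.55
eef_pos: [564.1, 103.5, 87.0]
tool_rot: [-3.081, 0.007, 1.666]
force: [-6.0, 0.1, 1.4]
width: 19.3
```

```bash
python3 go.py
```

```text
bed xy now -29.188994357407662 105.37227536180296 [564.1 103.5  87. ] 1.6656792879965603 F [-6.   0.1  1.4] 28.55
```

move_arm --series '[[[0, 0.0015, 0], 0], [[0, 0.0025, 0], 0], [[0, 0.0035, 0], 0], [[0, 0.004, 0], 0], [[0, 0.004, 0], 0]]'

```text
clock: 29.18
eef_pos: [564.8, 103.6, 86.9]
tool_rot: [-3.075, 0.008, 1.665]
force: [-9.1, 0.4, 2.7]
width: 18.9
```

```bash
python3 go.py; python3 snap.py w10
```

```text
bed xy now -28.51098094748097 105.37084724881367 [564.8 103.6  86.9] 1.6653980322584172 F [-9.1  0.4  2.7] 29.175
[564.8223979  103.59124787  86.88566638] [-3.07469971  0.00775055  1.66539803] 29.175 [-9.06257934  0.40004476  2.71332239]
```

The force rose to 9 N with little motion, so the left end is at its stop or binding. Now the right end.

move_arm --series '[[[0, -0.01, -0.036], 0], [[-0.05, -0.012, -0.038], 0], [[-0.11, -0.012, -0.038], 0], [[-0.165, -0.012, -0.038], 0], [[-0.209, -0.012, -0.038], 0]]'

```text
clock: 29.85
eef_pos: [576.7, -108.9, 127.8]
tool_rot: [-3.078, 0.01, 1.663]
force: [1.1, 0.7, -4.0]
width: 19.2
```

move_arm --series '[[[0, 0, 0.01], 0], [[0, 0, 0.03], 0], [[0, 0, 0.038], 0], [[0, 0, 0.038], 0]]'

```text
clock: 30.35
eef_pos: [574.5, -108.8, 89.6]
tool_rot: [-3.078, 0.009, 1.664]
force: [0.3, -0.5, -3.1]
width: 19.1
```

```bash
python3 go.py -31.2 -105 87.5
```

```text
bed xy now -38.984956404947155 -107.00057076813962 [ 574.5 -108.8   89.6] 1.6638617467430235 F [ 0.3 -0.5 -3.1] 30.35
tool shift [2.  7.9 1.6]
```

move_arm --series '[[[0.001, 0.007, 0.001], 0], [[0.001, 0.0105, 0.001], 0], [[0.001, 0.0125, 0.001], 0], [[0.001, 0.0145, 0.001], 0], [[0.001, 0.0145, 0.001], 0]]'

```text
clock: 30.98
eef_pos: [584.0, -107.0, 87.6]
tool_rot: [-3.068, 0.01, 1.664]
force: [-10.2, 0.0, 3.3]
width: 19.2
```

move_arm --series '[[[0, 0.0015, 0], 0], [[0, 0.0025, 0], 0], [[0, 0.0032, 0], 0], [[0, 0.0032, 0], 0]]'

```text
clock: 31.48
eef_pos: [584.0, -107.1, 87.2]
tool_rot: [-3.061, 0.011, 1.664]
force: [-7.9, -1.5, 1.2]
width: 19.2
```

```bash
python3 go.py; python3 snap.py w11
```

```text
bed xy now -29.406319203773034 -106.16037685875564 [ 584.  -107.1   87.2] 1.664018372044878 F [-7.9 -1.5  1.2] 31.475
[ 583.99634981 -107.07108851   87.18665461] [-3.06072204  0.01058869  1.66401837] 31.475 [-7.91224279 -1.45525655  1.19104333]
```

```bash
python3 -c "
import cv2,numpy as np
a=cv2.imread('pics/w10.png')[160:320,330:480];b=cv2.imread('pics/w11.png')[110:270,330:480]
cv2.imwrite('pics/w1011.png',cv2.resize(cv2.convertScaleAbs(np.hstack([a,b]),alpha=1.4),(800,427),interpolation=2))"
```

```text
(no output)
```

View pics/w1011.png

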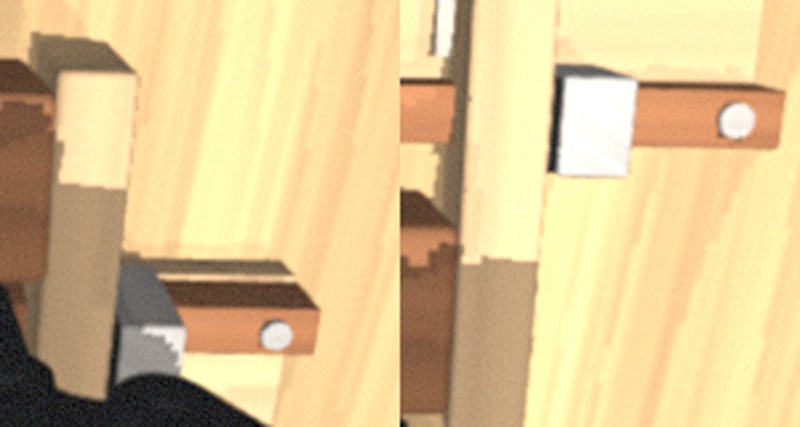

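Left panel: stop edge about 120 against board edge about 114. Right panel: the stop's dark face is at 553–560 against the board edge at 549, unchanged since the last right-end picture. I'll compare gaps and skew numerically with sub-pixel edges.

Run:
```python
from h import *
np.set_printoptions(precision=1,suppress=True)
n=np.array([np.cos(.095),np.sin(.095)])
bx=lambda p:(p[:2]-[603.2,1.4])@n
def z(nm,off,k,pts):
    w=cam('wrist',json.load(open(f'pics/{nm}.json')));o=[]
    for u,v,h in pts: o.append(bx(at_z(w,((u+.5)/k-.5+off[0],(v+.5)/k-.5+off[1]),h)))
    print(nm,np.array(o))
print('far far stop stop')
z('w4',(340,160),2.857,[(157,82,52),(130,380,52),(188,343,48),(183,412,48)])
z('w8',(330,160),2.667,[(139,75,52),(117,380,52),(134,325,48),(131,375,48)])
z('w10',(330,160),2.667,[(135,75,52),(109,380,52),(121,327,48),(118,375,48)])
z('w6',(300,120),2,[(178,10,52),(150,300,52),(214,45,48),(212,112,48)])
z('w7',(300,120),2,[(178,10,52),(153,300,52),(211,45,48),(210,112,48)])
z('w9',(330,110),2.667,[(155,5,52),(130,420,52),(162,80,48),(157,175,48)])
z('w11',(330,110),2.667,[(155,5,52),(130,420,52),(161,80,48),(155,175,48)])
# signed profile rows near the stops, saturation
for nm,r in (('w11',(140,150,160,172)),('w9',(140,150,160,172)),('w10',(284,292)),('w8',(284,292))):
    g=cv2.cvtColor(cv2.imread(f'pics/{nm}.png'),6).astype(int)
    for q in r: print(nm,q,g[q,362:400].tolist())
```

```text
far far stop stop
w4 [15.6 16.6 30.7 31.7]
w8 [25.5 27.2 31.  31.6]
w10 [28.1 28.7 31.2 31.7]
w6 [16.9 16.1 29.6 30.9]
w7 [18.6 18.8 30.1 31.7]
w9 [27.  29.4 30.7 31.4]
w11 [27.5 29.9 30.9 31.3]
w11 140 [176, 176, 174, 174, 176, 178, 178, 182, 184, 183, 184, 186, 188, 187, 185, 186, 187, 186, 188, 184, 185, 186, 187, 186, 170, 119, 58, 29, 51, 99, 153, 188, 190, 189, 188, 187, 188, 182]
w11 150 [177, 177, 177, 176, 176, 177, 182, 183, 181, 187, 187, 186, 185, 186, 184, 186, 183, 186, 186, 189, 187, 189, 187, 175, 135, 71, 30, 38, 83, 145, 181, 192, 189, 191, 190, 193, 192, 194]
w11 160 [176, 176, 177, 177, 182, 180, 181, 183, 182, 184, 188, 187, 185, 187, 187, 187, 188, 184, 189, 187, 189, 190, 177, 146, 81, 39, 31, 71, 138, 181, 197, 194, 195, 193, 193, 189, 188, 184]
w11 172 [179, 175, 176, 179, 180, 181, 181, 184, 186, 185, 187, 187, 187, 186, 186, 186, 189, 185, 187, 189, 186, 182, 150, 84, 33, 33, 76, 136, 180, 190, 189, 186, 185, 185, 185, 186, 189, 185]
w9 140 [178, 173, 176, 175, 176, 176, 180, 180, 181, 185, 187, 184, 186, 186, 187, 188, 188, 185, 189, 187, 180, 188, 189, 17
[... 714 characters left out ...]
9, 71, 100, 111, 111, 112, 108, 112, 112, 135, 150, 156, 155, 167, 174, 173, 172, 174, 173, 174, 170, 169, 170, 167, 166, 145]
w10 292 [113, 116, 117, 116, 115, 115, 117, 115, 101, 68, 33, 23, 59, 89, 105, 109, 107, 105, 106, 103, 111, 105, 109, 108, 111, 108, 106, 106, 107, 109, 108, 106, 109, 114, 130, 163, 162, 157]
w8 284 [108, 110, 112, 115, 115, 116, 117, 118, 117, 120, 136, 135, 76, 22, 17, 25, 18, 41, 89, 140, 169, 175, 173, 175, 170, 171, 169, 173, 172, 172, 174, 174, 172, 174, 175, 169, 171, 172]
w8 292 [109, 112, 111, 116, 119, 114, 117, 116, 117, 113, 95, 55, 27, 24, 28, 18, 22, 55, 88, 107, 115, 125, 152, 164, 166, 169, 168, 169, 171, 173, 173, 172, 172, 173, 172, 170, 171, 168]
```

The visible strips shrank from 6.4 to 3.0 px (left) and from 5.1 to 4.1 px (right). Both residuals are small and equal, which fits the rubber facing. I'll do one more gentle check press on the left to rule out binding.

move_arm --series '[[[0, -0.01, -0.036], 0], [[0.05, -0.011, -0.038], 0], [[0.11, -0.011, -0.038], 0], [[0.165, -0.011, -0.038], 0], [[0.209, -0.011, -0.038], 0]]'

```text
clock: 32.15
eef_pos: [557.8, 104.7, 124.5]
tool_rot: [-3.065, 0.008, 1.666]
force: [1.2, -0.7, -3.2]
width: 19.3
```

move_arm --series '[[[0, 0, 0.01], 0], [[0, 0, 0.03], 0], [[0, 0, 0.038], 0], [[0, 0, 0.038], 0]]'

```text
clock: 32.65
eef_pos: [555.1, 103.6, 86.3]
tool_rot: [-3.064, 0.008, 1.665]
force: [-0.4, -0.7, -3.4]
width: 19.1
```

```bash
python3 go.py -29.7 105 87.5
```

```text
bed xy now -38.14391503381387 106.26678596142726 [555.1 103.6  86.3] 1.6654499783185366 F [-0.4 -0.7 -3.4] 32.65
tool shift [-1.3  8.3 -1.9]
```

move_arm --series '[[[-0.001, 0.007, -0.001], 0], [[-0.001, 0.011, -0.001], 0], [[-0.001, 0.013, -0.001], 0], [[-0.001, 0.0148, -0.001], 0], [[-0.001, 0.0148, -0.001], 0]]'

```text
clock: 33.28
eef_pos: [565.5, 103.4, 86.2]
tool_rot: [-3.055, 0.01, 1.665]
force: [-10.0, 0.2, 3.1]
width: 19.2
```

```bash
python3 snap.py w12
python3 - <<'E'
from h import *
for nm in('w10','w12'):
    g=cv2.cvtColor(cv2.imread(f'pics/{nm}.png'),6).astype(int)
    for q in (284,292): print(nm,q,g[q,362:385].tolist())
E
```

```text
[565.49051145 103.44115054  86.18132381] [-3.05504717  0.00972921  1.6651955 ] 33.275 [-10.04152367   0.24079136   3.0899711 ]
w10 284 [112, 115, 114, 117, 116, 119, 117, 118, 115, 98, 61, 28, 29, 71, 100, 111, 111, 112, 108, 112, 112, 135, 150]
w10 292 [113, 116, 117, 116, 115, 115, 117, 115, 101, 68, 33, 23, 59, 89, 105, 109, 107, 105, 106, 103, 111, 105, 109]
w12 284 [113, 115, 111, 115, 116, 117, 122, 117, 115, 115, 93, 53, 13, 37, 71, 99, 109, 109, 107, 106, 104, 103, 102]
w12 292 [114, 114, 115, 116, 117, 119, 119, 115, 113, 93, 53, 18, 29, 66, 92, 105, 109, 106, 107, 106, 112, 107, 106]
```

The left end is also stuck at 10 N with no motion, so both ends are home. I'll back off and carry the mallet to the mat.

move_arm --series '[[[0, -0.01, 0], 0], [[0, -0.02, -0.03], 0], [[0.02, -0.025, -0.08], 0], [[0.07, -0.03, -0.08], 0], [[0.13, -0.035, -0.08], 0]]'

```text
clock: 33.95
eef_pos: [527.2, 231.1, 169.1]
tool_rot: [-3.06, 0.01, 1.661]
force: [0.6, 0.2, -3.7]
width: 19.2
```

```bash
cat > mal.py <<'E'
from h import *
np.set_printoptions(precision=2,suppress=True)
s=read_state();T=tool_T(s);R=T[:3,:3]
o=s['eef_pos']+R@[0,0,77.6];print('tcp',s['eef_pos'],s['tool_rot'],'F',s['force'],'origin est',o,s['clock'])
for sx in(-45,45): print('underside at mallet x',sx,o+R@[0,sx,0])
print('shift to bring origin over mat',R.T@(np.array([492,327,o[2]])-o))
print('straight down 10 in tool',R.T@[0,0,-10])
E
python3 mal.py
```

```text
tcp [527.22 231.11 169.07] [-3.06  0.01  1.66] F [ 0.64  0.25 -3.66] origin est [520.97 229.8   91.74] 33.95
underside at mallet x -45 [476.3  225.78  95.42]
underside at mallet x 45 [565.64 233.82  88.06]
shift to bring origin over mat [ 99.42 -20.07   0.69]
straight down 10 in tool [0.1  0.82 9.97]
```

move_arm --series '[[[0.05, -0.01, 0], 0], [[0.099, -0.02, 0], 0], [[0.1, -0.017, 0.035], 0], [[0.1, -0.014, 0.065], 0], [[0.1, -0.014, 0.07], 0]]'

```text
clock: 34.58
eef_pos: [498.1, 327.2, 98.0]
tool_rot: [-3.058, 0.011, 1.661]
force: [-0.0, -0.2, -2.4]
width: 18.7
```

```bash
python3 mal.py
```

```text
tcp [498.14 327.21  97.99] [-3.06  0.01  1.66] F [-0.04 -0.24 -2.45] origin est [491.74 325.74  20.67] 34.575
underside at mallet x -45 [447.08 321.73  24.44]
underside at mallet x 45 [536.4  329.75  16.9 ]
shift to bring origin over mat [ 1.23  0.37 -0.04]
straight down 10 in tool [0.11 0.84 9.96]
```

Position is good. I'll lower until the head's far edge touches, then let light contact square it.

move_arm --series '[[[0.001, 0.0005, 0.005], 0], [[0.001, 0.001, 0.01], 0], [[0.001, 0.001, 0.012], 0], [[0.001, 0.001, 0.014], 0]]'

```text
clock: 35.08
eef_pos: [498.2, 328.3, 85.0]
tool_rot: [-3.059, 0.011, 1.661]
force: [-2.0, -2.2, 12.0]
width: 19.3
```

move_arm --series '[[[0, 0, 0.002], 0], [[0, 0, 0.004], 0]]'

```text
clock: 35.33
eef_pos: [498.1, 328.5, 84.8]
tool_rot: [-3.06, 0.011, 1.661]
force: [-6.8, -5.9, 29.7]
width: 19.1
```

```bash
python3 mal.py
```

```text
tcp [498.09 328.52  84.79] [-3.06  0.01  1.66] F [-6.84 -5.9  29.74] origin est [491.89 327.08   7.45] 35.325
underside at mallet x -45 [447.22 323.09  11.11]
underside at mallet x 45 [536.56 331.06   3.8 ]
shift to bring origin over mat [-0.09  0.1  -0.01]
straight down 10 in tool [0.11 0.81 9.97]
```

move_arm --series '[[[0, 0, -0.0008], 0], [[0, 0, -0.0008], 0]]'

```text
clock: 35.58
eef_pos: [498.5, 328.9, 86.0]
tool_rot: [-3.061, 0.011, 1.661]
force: [-0.5, -0.5, -3.4]
width: 19.4
```

move_arm --series '[[[0, 0, 0], 0], [[0, 0, 0], 0], [[0, 0, 0], 0], [[0, 0, 0], 0], [[0, 0, 0], 0]]' --claw 1

```text
clock: 36.2
eef_pos: [498.6, 328.9, 86.0]
tool_rot: [-3.061, 0.011, 1.661]
force: [0.1, 0.2, -0.2]
width: 85.4
```

move_arm --series '[[[0, 0, -0.02], 0], [[0, 0, -0.05], 0], [[0, 0, -0.1], 0], [[0, 0, -0.15], 0], [[-0.03, 0, -0.2], 0]]'

```text
clock: 36.83
eef_pos: [516.0, 304.9, 287.5]
tool_rot: [-3.061, 0.008, 1.665]
force: [1.1, -0.4, 0.5]
width: 85.4
```

move_arm --series '[[[-0.05, 0, -0.03], 0], [[-0.08, 0, -0.05], 0], [[-0.08, 0, -0.05], 0]]'

```text
clock: 37.2
eef_pos: [529.3, 223.4, 339.7]
tool_rot: [-3.065, 0.009, 1.66]
force: [0.6, 0.4, 0.1]
width: 85.3
```

```bash
python3 snap.py w13; python3 -c "
from h import *
t=get_image('top');s=get_image('scene');cv2.imwrite('pics/topf.png',t);cv2.imwrite('pics/scenef.png',s)
a=cv2.resize(cv2.imread('pics/w13.png')[0:300,100:500],(400,300));b=cv2.resize(t[140:290,130:330],(400,300),interpolation=2)
c=cv2.resize(s[130:290,220:440],(400,290),interpolation=2);d=cv2.resize(cv2.imread('pics/scene0.png')[130:290,220:440],(400,290),interpolation=2)
cv2.imwrite('pics/fin.png',cv2.convertScaleAbs(np.vstack([np.hstack([a,b]),np.hstack([c,d])]),alpha=1.3))"
```

```text
[529.25902763 223.43219151 339.66281113] [-3.06519859  0.00890551  1.65979901] 37.2 [0.60106048 0.44801621 0.12082644]
```

View pics/fin.png

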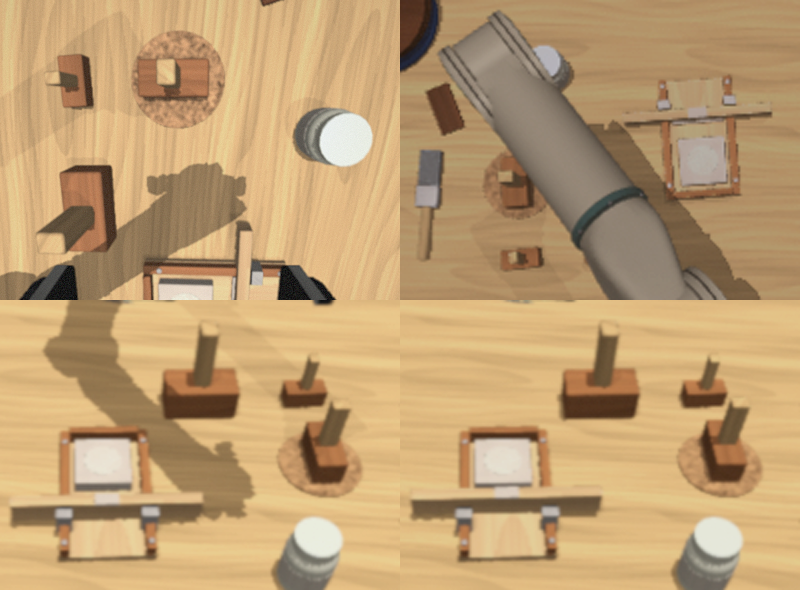

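The final picture shows the mallet upright, head down and inside the mat. The board touches both stops, and the tile, jar and look-alikes are unmoved. The gripper is clear, so I'm handing in.

```bash
python3 -c "
from cell import *
print(finish_job())"
```

```text
the job is handed in; nothing more can be done
None
```

The board is home against both stops as far as I could measure, and the mallet is standing head down on the cork mat. I handed the job in at about 37 s of the 72 s allowed.

**What I did:** I took the medium mallet, whose measured size was 90 mm head and 20 x 26 mm handle, from the mat. I then walked the board with gentle presses alternating left and right. It slid at about 6–8 N.

**Board:** At the end each side stopped moving under about 10 N, the highest force I read on the board. The left end was checked twice. My estimates put the travel at about 12 mm on the left and 10–11 mm on the right.

**Mallet:** The last picture showed it upright and inside the mat's edge. The tile, jar and the other two mallets looked unmoved. I did not check the cup, bowl, brush and spoon closely at the end.

**What disagreed or was less certain:**
- The wrist pictures still showed about 3 mm between the board's top edge and the visible edge of each stop. I put this down to the stops' rubber facing and the calibration, because it was nearly equal on both sides. I had no direct view of the contact to confirm it.
- The tool gradually tilted about 5° during the pressing. The mallet was therefore set down on one edge, briefly pressed with about 30 N, and rocked flat when released.

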